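# Fetch the glue pot from the back of the tilt bin

### The job

The glue pot stands at the back of the little cabinet's tilt-out bin: first move the lidded jar out of the bin's way and stand it on the desk, well clear of the bin, then tilt the bin fully forward and take the pot out. Stand the pot upright on the floor of the pencil tray, beside the skiver that stays there, and then close the bin fully. The thread spool stays in its pocket, the bin must never bump the jar nor the jar fall over, and the mallet and the bottle are left where they are.

Things in the scene. Friction and masses are not known exactly. Their poses are not given: they have to be found in the camera images.
- cabinet: fixed wooden cabinet, 155 deep, 236 wide, 212 high. Origin: on the desk below the bin's pivot line, mid width; x to its back, y along its width. Side panels (outer faces y = +-118) 76 high from x = -5, 161 high from x = 70 back. A clutter tray roofs it from x = 58 to 150, underside 160, rim 212: the bin's back is reached only with the bin tilted and the tool leaning likewise.
- bin (a joint): tilt of the bin, rad: 0 = closed (stop), 0.58 = fully forward (stop). Its top tips toward the cabinet's -x about a level pivot along the cabinet's y. The hinge is stiff (0.4 N m friction) and stays where left; the knob needs 10 to 15 N to open.
- bin_hinge (a point): bin's frame, turns with it: origin on the pivot at the front lower edge, mid width, 30 above the desk; x to the bin's back, z up its front wall. Floor top z = 4; front wall x 0..5, 64 high; side walls y = +-102..106, 34 high; cross wall x 60..64 and back wall x 117..121, 40 high. Between these two pockets 53 deep, 100 wide, parted by a wall at y = 0, 34 high: pot in one, spool in the other.
- bin_knob (a point): centre of the bin's knob, a drum of 22 diameter whose axis runs along y, 26 long (pinch its flat ends along y); at x = -34, y = 0, z = 50 in the bin's frame, on a 10 thick stem from the front wall. Turns with the bin.
- glue_pot: round glue pot, 47 diameter up to 53 above its base, then a lid of 41 diameter up to 70; origin at the centre of its underside, z up its axis. Stands in the left or right back pocket of the bin; it leans with the bin, and may slide a few mm.
- thread_spool: flanged spool of thread, 35 diameter, 44 high; origin at the centre of its underside. Stands in the bin's other back pocket and stays there.
- jar: glass jar with a screw lid, 67 diameter, 81 high, lid 58 wide, about 0.17 kg; origin at the centre of its underside. Stands on the desk in front of the bin, where the tilting bin would hit it. Clear of the bin: its centre over 150 in front of the cabinet's origin (x < -150 in the cabinet's frame) or over 170 to either side of it.
- tray: loose shallow pine pencil tray, 83 wide (x) x 268 long (y) x 28 high, walls 7.5 thick, floor 3 thick, so 68 x 252 inside; origin at the centre of its underside. Left or right on the desk. On the right it lies on a 2 thick cutting mat (the desk right of about y = -0.256, nearer than x = 0.50).
- skiver: leather skiver lying lengthwise in the tray (its x along the tray's y), 126 long, 22 thick; origin at mid length, underside. In at least one end of the tray it leaves 60 or more of the floor's length free for the pot.
- mallet: bystander: mallet lying on the desk, 201 long, head 75 x 54; origin at mid length on the desk, head at +x. Left or right, opposite the tray.
- bottle: bystander: tall standing bottle, 59 diameter, 198 high; origin at the centre of its underside.
Things that resemble listed ones, but are neither listed nor needed, are in the scene too. Leave any yellow look-alike of the jar alone.

How it is judged:
On the way, in this order (a step that is already met when the one before it is completed fails the run):
1. the jar stands upright and released on the desk, clear of the bin, the bin still closed ((x of jar in the frame of cabinet below -0.15 m or y of jar in the frame of cabinet below -0.17 m or y of jar in the frame of cabinet above 0.17 m) and height (world z) of jar below 0.008 m and angle between jar's own z axis and vertical below 0.1 rad and contact force between jar and the fingers below 0.1 N and value of joint bin below 0.1 rad), for 0.2 s.
2. the bin is tilted fully forward with the pot still in it (value of joint bin above 0.5 rad and z of glue_pot in the frame of bin_hinge below 0.015 m and x of glue_pot in the frame of bin_hinge above 0.07 m), for 0.2 s.
3. the pot stands upright and released in the tray (z of glue_pot in the frame of tray between 0 and 0.008 m and horizontal distance between glue_pot and tray below 0.125 m and angle between glue_pot's own z axis and vertical below 0.1 rad and contact force between glue_pot and the fingers below 0.1 N), for 0.2 s.
At the end, for the whole second after the job is handed in: Bin closed (under 0.05 rad). Glue pot upright (0.1 rad) on the tray floor, at rest. Jar upright on the desk, at rest, centre over 150 mm in front of the cabinet origin or 170 mm to its side. Thread spool in its bin pocket, skiver in the tray, tray on the desk (value of joint bin below 0.05 rad and z of glue_pot in the frame of tray between 0 and 0.008 m and horizontal distance between glue_pot and tray below 0.125 m and angle between each of glue_pot, jar's own z axis and vertical below 0.1 rad and linear speed of each of glue_pot, jar below 0.02 m/s and (x of jar in the frame of cabinet below -0.15 m or y of jar in the frame of cabinet below -0.17 m or y of jar in the frame of cabinet above 0.17 m) and height (world z) of each of jar, tray below 0.008 m and x of thread_spool in the frame of bin_hinge between 0.06 and 0.12 m and z of thread_spool in the frame of bin_hinge below 0.04 m and z of skiver in the frame of tray below 0.012 m and horizontal distance between skiver and tray below 0.08 m); the robot touches nothing.
It fails at once if the bin bumps the jar (contact force between bin and jar above 0.5 N).
It fails at once if the jar is tipped over (beyond 0.6 rad) (angle between jar's own z axis and vertical above 0.6 rad).
It fails at once if the mallet is moved more than 30 mm (distance of mallet from where it was at the start of the episode above 0.03 m).
It fails at once if the bottle is moved more than 30 mm (distance of bottle from where it was at the start of the episode above 0.03 m).
It also fails if it takes over 72 s, if anything falls off the work surface, if the arm or the gripper's body presses on something with over 40 N, if the wrist force passes 120 N, or if a joint passes its speed limit or range.

### The arm

A 6-joint arm with a two-finger parallel gripper is mounted at the origin on a cart in front of the work surface, level with it; the furniture and walls round the work are solid. World frame = base frame: x ahead of the robot, y to its left, z up, the work surface at z = 0. Lengths are in m, angles in rad, forces in N, time in s.
With the tool pointing down it reaches from about 0.25 to 0.85 m from the base axis. Payload 12.5 kg.
Tool frame: the origin (TCP) lies between the finger pads; the fingertips stand 14 mm ahead of it and the grasp point (between the pads) lies 5 mm behind it; z points along the fingers, y is the line along which they close (so a half turn about z gives the same grasp; the last joint's range is limited). The gripper opens to 93 mm and grips with 3 to 60 N. Pads are 15 mm wide; open, the fingers measure 128 mm over their backs; the gripper's body (75 mm by 188 mm) begins 65 mm behind the grasp point.
Start: joints at [1.024, 0.351, 1.652, -0, 1.139, -0.085], TCP at [0.245, 0.492, 0.233] pointing down, gripper open.
Joint ranges: [-2.75, 2.75], [-0.79, 2.1], [0.01, 2.65], [-1.57, 4.71], [0.07, 3.14], [-2.87, 2.87]. Speed limits (rad/s): [2.22, 2.22, 2.79, 3.14, 3.14, 3.14].

### API

Orientations are given as a rotation vector (axis times angle).
In Python, from cell import sense, get_image, calibration, hand_in gives the robot as it stands. The module is installed in compiled form; this text tells all that it offers.
- The arm moves only by the tool arm_command, never from a script. Its argument "plan" is a list of rows, each a list of 5 numbers: the shift along the tool's x, y, z in mm, then the turn about the tool's z in rad, then the gripper's target within -1 to 1 (shut at 1, half-way at 0, fully open at -1). A call has 1 to 20 rows; each row shifts and turns the commanded pose from where the row before left it, along the tool's axes as they then stand; what a row does not reach is not made up. A row lasts 1/8 s, in which the tool goes at most 62.5 mm and 10.7 degrees, less where a joint would pass 70% of its speed; a pose out of reach is approached as far as the arm can. A call is refused whole if a number of a shift passes 62.5 or a number of a turn 0.188, either way. A call with a gripper value outside its range is refused whole. The fingers move at their own pace and stop on an object; the grip force is fixed at half the most. Time passes only in rows, so rows that do not move let the fingers close. It gives the time, the measured TCP pose, the force, the opening and the grip force at its end, in the units of the state.
- sense(): the state, without advancing time (a new reading comes with each control period).
- get_image(name): name is "scene" or "top" or "wrist"; returns the picture (420x560x3 uint8, red, green, blue); there is no depth.
- calibration(name): a dict with "fx", "fy", "cx", "cy" (pixels), "position" and "attitude" of the camera in the world; the wrist camera has in their place "hand_eye" (4x4, takes a point from camera to tool coordinates, whose origin is the TCP and whose axes are the flange's). Camera axes: x right, y up, looking along -z (the intrinsics and any distortion apply to the point x, -y, -z); pixel columns grow to the right and rows downward; lengths in m; the calibration is good to about 2 mm. A picture is of the moment at which its call begins: read the wrist's pose just before it. calibration takes no time and is no camera call.
- hand_in(): hands the job in; it is judged then, once.
The state is a dict: "time": time; "joint_positions": joint angles; "joint_velocities": joint speeds; "effort": joint torques, N m; "ee_pos": TCP position; "orientation": TCP orientation; "contact_force": force on the tool from outside, world axes, zero at the start; "torque": the same for the moment, N m; "width": opening from 0.0 (shut) to 1.0 (fully open); "finger_force": force on a finger pad.
Only numpy, scipy, OpenCV 4.12 (cv2) and the standard library are available. Lean on these libraries where they do the work, as an engineer would, in place of code of your own. Each camera call takes 0.05 s, during which the arm holds its last target. There are 200 camera calls.

## Working session

There is one attempt and no reset: what is moved stays moved. The work goes in short steps, Python scripts to look and compute and a tool call to move; the robot and the scene stay as the last step left them, time stands still between calls to the robot, and variables do not carry over. Pictures are saved under pics/ and viewed, at most 10 in all, crops included, and the job is handed in when it is done.

Besides the shell and the picture viewer there is one more tool, called after "Emit:" as name(argument=value, ...), one argument or row to a line, values as JSON. arm_command: Moves the arm, as the interface text tells. Its arguments: {"type":"object","properties":{"plan":{"type":"array"}},"required":["plan"]}

```bash
mkdir -p pics
python3 - <<'E'
from cell import *
import cv2,numpy as np
print(sense())
for n in("scene","top","wrist"):
    print(n,calibration(n)); im=get_image(n); np.save(f"{n}.npy",im); cv2.imwrite(f"pics/{n}0.png",im[:,:,::-1])
E
```

```text
{'time': 0.0, 'joint_positions': array([ 1.02438553e+00,  3.51217254e-01,  1.65240279e+00, -2.28278964e-05,
        1.13909082e+00, -8.46128770e-02]), 'joint_velocities': array([ 0.00014924, -0.00145544,  0.00127545,  0.00052739,  0.00059519,
       -0.00137861]), 'effort': array([ 6.56819084e-04, -4.97325611e+01, -2.85254574e+01,  6.98930165e-02,
        2.57160718e-02, -8.08745813e-05]), 'ee_pos': array([0.24488048, 0.49212356, 0.23211991]), 'orientation': array([-7.18872403e-01, -3.05790252e+00,  1.67970530e-03]), 'contact_force': array([-0.47853803,  0.14044438,  0.78929173]), 'torque': array([ 0.03931431, -0.01045499, -0.00478127]), 'finger_force': 0.0, 'width': 1.0016165982170575}
scene {'fx': 424.6789197331431, 'fy': 424.6789197331431, 'cx': 287.9112807086648, 'cy': 209.2176906128227, 'position': array([ 0.18552478, -0.67771741,  0.77731865]), 'attitude': array([ 0.78927121, -0.20038042, -0.46884021])}
top {'fx': 473.03039799362335, 'fy': 473.03039799362335, 'cx': 276.61038857433135, 'cy': 206.08584115273104, 'position': array([ 0.43801943, -0.01013313,  1.38878584]), 'attitude': array([ 0.05777805, -0.06117055, -1.59810965])}
wrist {'fx': 312.72843560515685, 'fy': 312.72843560515685, 'cx': 277.4858671778321, 'cy': 209.14332788862077, 'hand_eye': array([[-2.94479027e-04,  9.55101010e-01,  2.96280228e-01,
         8.21119580e-02],
       [ 9.99999933e-01,  3.45933209e-04, -1.21243834e-04,
        -1.59317562e-04],
       [-2.18293278e-04,  2.96280172e-01, -9.55101048e-01,
        -1.53784463e-01],
       [ 0.00000000e+00,  0.00000000e+00,  0.00000000e+00,
         1.00000000e+00]])}
```

View pics/scene0.png

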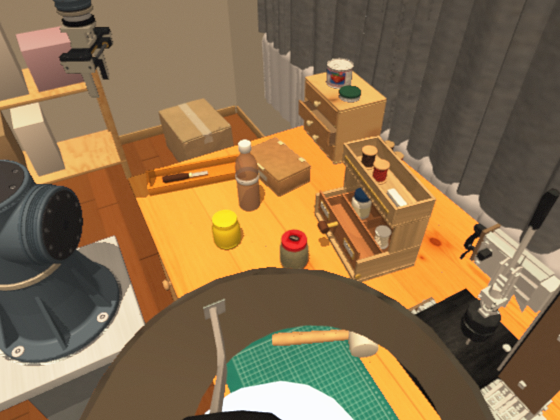

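View pics/top0.png

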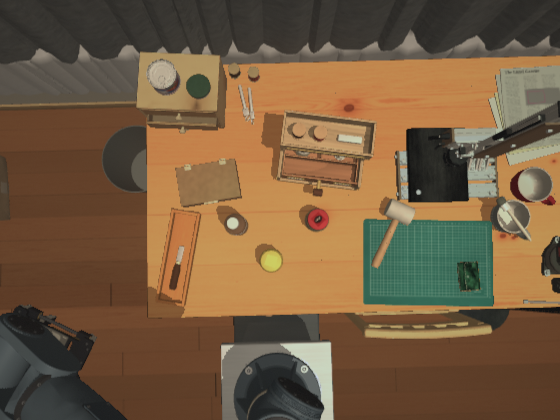

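The scene view shows the tray at the left end (195,175) with the skiver, bottle (247,175), yellow look-alike (226,229), red-lidded jar (294,250), bin knob (323,226), and two objects in the pockets (362,203) and (382,237). In the top view the jar is at (318,220), the knob at (318,190) and the tray at (180,257). Next I'll zoom in.

```bash
cat > h.py <<'E'
import numpy as np,cv2
from scipy.spatial.transform import Rotation as R
from cell import *
def cam(n,s=None):
    c=calibration(n); K=np.array([[c['fx'],0,c['cx']],[0,c['fy'],c['cy']],[0,0,1]])
    if n=='wrist':
        T=np.eye(4); T[:3,:3]=R.from_rotvec(s['orientation']).as_matrix(); T[:3,3]=s['ee_pos']; T=T@c['hand_eye']; A,p=T[:3,:3],T[:3,3]
    else: A,p=R.from_rotvec(c['attitude']).as_matrix(),c['position']
    return K,A,p
def ray(C,u,v):
    K,A,p=C; d=A@np.array([(u-K[0,2])/K[0,0],-(v-K[1,2])/K[1,1],-1]); return p,d/np.linalg.norm(d)
def onz(C,u,v,z):
    p,d=ray(C,u,v); return p+d*(z-p[2])/d[2]
def two(C1,a,C2,b):
    p,d=ray(C1,*a);q,e=ray(C2,*b); t=np.linalg.lstsq(np.c_[d,-e],q-p,rcond=None)[0]
    x,y=p+d*t[0],q+e*t[1]; return (x+y)/2,np.linalg.norm(x-y)
def proj(C,X):
    K,A,p=C; c=A.T@(np.asarray(X)-p); return K[0,2]+K[0,0]*c[0]/-c[2],K[1,2]-K[1,1]*c[1]/-c[2]
E
python3 - <<'E'
from h import *
a=np.load('scene.npy')[:,:,::-1]; b=np.load('top.npy')[:,:,::-1]
x=cv2.resize(a[130:280,270:440],None,fx=3.5,fy=3.5,interpolation=3)[:, :420]
x=cv2.resize(a[180:280,275:440],(495,300),interpolation=3); x2=cv2.resize(a[130:230,310:440],(390,300),interpolation=3)
y=cv2.resize(b[100:200,265:385],(480,400),interpolation=3)
im=np.zeros((600,800,3),np.uint8); 
im[:300,:400]=cv2.resize(a[175:275,305:438],(400,300),interpolation=3)
im[:300,400:]=cv2.resize(b[105:205,262:395],(400,300),interpolation=3)
im[300:,:400]=cv2.resize(b[200:300,155:288],(400,300),interpolation=3)
im[300:,400:]=cv2.resize(a[135:235,145:278],(400,300),interpolation=3)
cv2.imwrite('pics/crop1.png',im)
def red(i): 
    i=i.astype(int); return ((i[...,0]>120)&(i[...,1]<50)&(i[...,2]<60)).astype(np.uint8)
for n in('scene','top'):
    i=np.load(n+'.npy'); nn,l,s,c=cv2.connectedComponentsWithStats(red(i))
    print(n,[(s[k],c[k].round(1)) for k in range(1,nn) if s[k,4]>40])
E
```

```text
scene [(array([374, 170,  13,  11,  94], dtype=int32), array([379.8, 175.3])), (array([285, 231,  18,  14, 132], dtype=int32), array([293.9, 237.3])), (array([282, 242,  24,  10,  92], dtype=int32), array([293.6, 247.3]))]
top [(array([312, 212,  13,  14,  56], dtype=int32), array([318. , 218.9]))]
```

View pics/crop1.png

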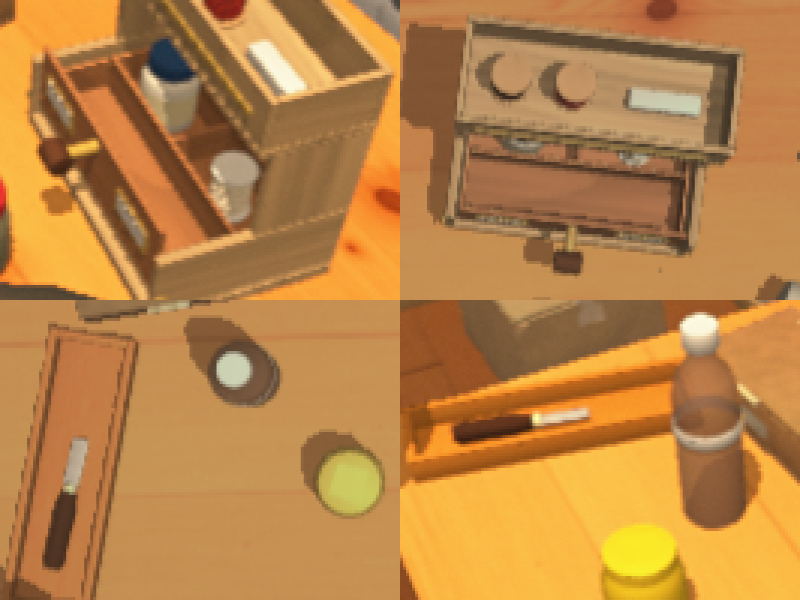

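Run:
```python
from h import *
S=cam('scene');T=cam('top'); k=400/133
t=lambda x,y:(262+(x-400)/k,105+y/k); s=lambda x,y:(305+x/k,175+y/k); tr=lambda x,y:(155+x/k,200+(y-300)/k)
r=[onz(T,*t(*p),.212)[:2] for p in((469,17),(743,50),(730,158),(455,125))]
print('rim',np.round(r,4)); c=np.array(r)
d=(c[0]-c[1])+(c[3]-c[2]); d/=np.linalg.norm(d); th=np.arctan2(d[1],d[0])-np.pi/2; print('yaw',th,'w',np.linalg.norm(c[0]-c[1]),np.linalg.norm(c[0]-c[3]))
ctr=c.mean(0); X=np.array([np.cos(th),np.sin(th)]); print('origin from rim',ctr-X*.104)
f=[onz(T,*t(*p),.076)[:2] for p in((447,225),(690,252))]; print('front',np.round(f,4), np.mean(f,0)+X*.005, 'w',np.linalg.norm(f[0]-f[1]))
kn=two(T,t(568,262),S,s(55,155)); print('knob',kn, 'orig from knob',kn[0][:2]+X*.034)
print('knob@80',onz(T,*t(568,262),.08),onz(S,*s(55,155),.08))
print('jar',two(T,(318,219.5),S,(293.8,239)),onz(T,318,219.5,.081),onz(S,293.8,239,.081))
q=[onz(T,*p,.028)[:2] for p in(tr(48,325),tr(137,340),(183,305),(160,299))]
print('tray',np.round(q,4),np.mean(q,0),[np.linalg.norm(q[i]-q[(i+1)%4]).round(3) for i in range(4)])
print('sk',onz(T,*tr(78,438),.012),onz(T,*tr(55,568),.02))
print('potlid',two(T,t(523,144),S,s(172,55)),'bottle',onz(T,*tr(234,370),.198),'yel',onz(T,*tr(350,483),.08))
print('mallet',onz(T,400,212,.03),onz(T,376,265,.03))
```

```text
rim [[ 0.7687 -0.0419]
 [ 0.734  -0.2714]
 [ 0.6426 -0.2565]
 [ 0.677  -0.0274]]
yaw -0.14941146941488959 w 0.23214379546924757 0.09287719483522436
origin from rim [ 0.6027263  -0.13380662]
front [[ 0.6107 -0.0193]
 [ 0.5792 -0.244 ]] [ 0.59988955 -0.13238867] w 0.2269413776484916
knob (array([ 0.57273065, -0.13001926,  0.08432757]), np.float64(0.0012584637360171043)) orig from knob [ 0.60635185 -0.13508037]
knob@80 [ 0.57261333 -0.13012148  0.08      ] [ 0.5757528  -0.12682152  0.08      ]
jar (array([ 0.49722962, -0.1282105 ,  0.08032213]), np.float64(0.0017902161961194283)) [ 0.49638551 -0.12777035  0.081     ] [ 0.49776765 -0.12906258  0.081     ]
tray [[0.5429 0.2902]
 [0.5261 0.2051]
 [0.2667 0.2591]
 [0.2854 0.3242]] [0.40530535 0.26965668] [np.float64(0.087), np.float64(0.265), np.float64(0.068), np.float64(0.26)]
sk [0.43412586 0.26602575 0.012     ] [0.3114295  0.28790042 0.02      ]
potlid (array([ 0.68824769, -0.09612628,  0.10810559]), np.float64(0.021752567164772064)) bottle [0.48769299 0.09748778 0.198     ] yel [0.38629326 0.00430582 0.08      ]
mallet [ 0.51361448 -0.36910092  0.03      ] [ 0.36410855 -0.29334886  0.03      ]
```

The right-hand crop confirms the white, blue-lidded pot is in the left pocket and the spool is in the right one. The skiver lies in the near half of the tray, so the far end is free. The measured heights (jar lid 0.080, knob 0.084) agree with the text. I'll go above the jar first.

Emit:
arm_command(
  plan=[
    [0,0,0,-0.156,-1],
    [0,0,0,-0.156,-1],
    [-28.5,-48,0,0,-1],
    [-28.5,-48,0,0,-1],
    [-28.5,-48,0,0,-1],
    [-28.5,-48,0,0,-1],
    [-28.5,-48,0,0,-1],
    [-28.5,-48,0,0,-1],
    [-28.5,-48,0,0,-1],
    [-28.5,-48,0,0,-1],
    [-28.5,-48,0,0,-1],
    [-28.5,-48,0,0,-1],
    [-28.5,-48,0,0,-1],
    [-28.5,-48,0,0,-1],
    [0,0,0,0,-1],
    [0,0,0,0,-1],
  ],
)

```text
time: 2.15
ee_pos: [0.4968, -0.1278, 0.2323]
orientation: [-0.236, -3.132, -0.001]
contact_force: [-0.3, 0.2, 0.4]
width: 1.0
finger_force: 0.0
```

Run:
```python
from h import *
s=sense(); i=get_image('wrist'); np.save('w1.npy',i); cv2.imwrite('pics/w1.png',i[:,:,::-1])
M=R.from_rotvec(s['orientation']).as_matrix(); print(s['time'],s['ee_pos'],M.round(3),s['joint_positions'].round(3))
W=cam('wrist',s); print(proj(W,(.497,-.128,.081)),proj(W,(.5727,-.13,.082)))
g=i.astype(int); m=((g[...,0]>110)&(g[...,1]<60)&(g[...,2]<70)).astype(np.uint8)
nn,l,st,c=cv2.connectedComponentsWithStats(m); print([(st[k],c[k].round(1)) for k in range(1,nn) if st[k,4]>100])
ys,xs=np.nonzero(m); print(cv2.minEnclosingCircle(np.c_[xs,ys].astype(np.float32)))
```

```text
2.15 [ 0.49681472 -0.12782878  0.23226751] [[-0.989  0.15  -0.001]
 [ 0.15   0.989  0.001]
 [ 0.001  0.    -1.   ]] [-0.343  0.285  1.746  0.     1.112 -1.763]
(np.float64(277.6413398952275), np.float64(197.70678892014868)) (np.float64(286.32585636133706), np.float64(265.31116690295596))
[(array([ 250,  173,   59,   48, 1511], dtype=int32), array([278.7, 192.7]))]
((328.91717529296875, 168.96009826660156), 215.12326049804688)
```

View pics/w1.png

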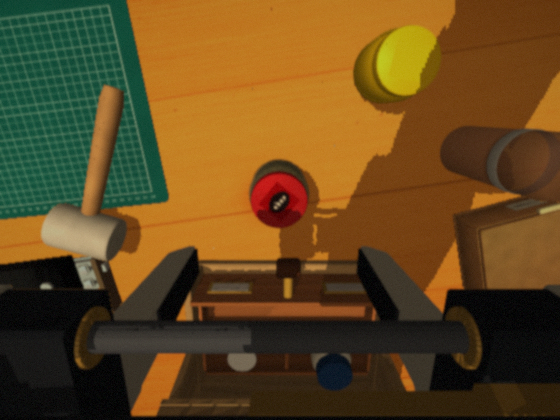

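The jar's lid is centred at (279,199), against a predicted (278,198). The knob is at (288,268), against a predicted (286,265). Both agree, so I'll descend and grasp.

Emit:
arm_command(
  plan=[
    [0,0,48,0,-1],
    [0,0,48,0,-1],
    [0,0,48,0,-1],
    [0,0,32,0,-1],
    [0,0,16,0,-1],
    [0,0,0,0,0.9],
    [0,0,0,0,0.9],
    [0,0,0,0,0.9],
    [0,0,0,0,0.9],
    [0,0,0,0,0.9],
    [0,0,0,0,0.9],
  ],
)

```text
time: 3.58
ee_pos: [0.4979, -0.1283, 0.0417]
orientation: [0.235, 3.131, -0.001]
contact_force: [-0.8, 0.7, 7.6]
width: 0.697
finger_force: 30.0
```

Emit:
arm_command(
  plan=[
    [0,0,-20,0,0.9],
    [15,-9,0,0,0.9],
    [30,-19,0,0,0.9],
    [30,-19,0,0,0.9],
    [15,-9,0,0,0.9],
    [0,0,0,0,0.9],
    [0,0,12,0,0.9],
    [0,0,7,0,0.9],
    [0,0,0,0,0.9],
    [0,0,0,0,0.9],
  ],
)

```text
time: 4.82
ee_pos: [0.4, -0.1699, 0.0412]
orientation: [-0.234, -3.132, -0.0]
contact_force: [-0.8, 0.4, -1.4]
width: 0.694
finger_force: 29.9
```

Emit:
arm_command(
  plan=[
    [0,0,0,0,0],
    [0,0,0,0,-1],
    [0,0,0,0,-1],
    [0,0,0,0,-1],
    [0,0,-50,0,-1],
    [0,0,-60,0,-1],
    [0,0,-60,0,-1],
    [0,0,-60,0,-1],
    [0,0,-60,0,-1],
    [0,0,-60,0,-1],
    [0,0,-60,0,-1],
  ],
)

```text
time: 6.2
ee_pos: [0.3994, -0.1699, 0.4538]
orientation: [0.235, 3.132, -0.0]
contact_force: [0.9, -0.0, -0.2]
width: 1.004
finger_force: 0.0
```

Run:
```python
from h import *
s=sense(); print(s['time'],s['ee_pos'],s['joint_positions'].round(4))
i=get_image('top'); cv2.imwrite('pics/top2.png',i[:,:,::-1])
```

```text
6.2 [ 0.39938641 -0.16988391  0.4538069 ] [-0.5095 -0.0152  1.5583 -0.      1.5979 -1.9305]
```

Emit:
arm_command(
  plan=[
    [-3,52,-60,0,-1],
    [-3,52,-60,0,-1],
    [-3,52,-60,0,-1],
    [0,0,-60,0,-1],
    [0,0,-60,0,-1],
    [0,0,-60,0,-1],
    [-20,0,-60,0,-1],
    [-60,0,0,0,-1],
    [-60,0,0,0,-1],
    [-60,0,0,0,-1],
  ],
)

```text
time: 7.5
ee_pos: [0.5652, -0.0728, 0.7318]
orientation: [0.233, 3.105, -0.001]
contact_force: [-0.4, -0.1, -0.1]
width: 1.0
finger_force: 0.0
```

Run:
```python
from h import *
s=sense(); print(s['time'],s['ee_pos'],s['joint_positions'].round(4)); print(R.from_rotvec(s['orientation']).as_matrix().round(3))
```

```text
7.5 [ 0.56521639 -0.0727833   0.7317938 ] [-0.2111  0.5995  0.015   0.0049  2.4994 -1.628 ]
[[-0.988  0.149  0.028]
 [ 0.149  0.989 -0.003]
 [-0.028  0.001 -1.   ]]
```

The arm is fully stretched and the tool has started to lean forward as the reach runs out. I'll keep pushing to build up the lean.

Emit:
arm_command(
  plan=[
    [-60,12,0,0,-1],
    [-60,12,0,0,-1],
    [-60,12,0,0,-1],
    [-60,0,0,0,-1],
    [-60,0,0,0,-1],
    [-60,0,0,0,-1],
  ],
)

```text
time: 8.25
ee_pos: [0.7519, -0.0741, 0.5933]
orientation: [0.222, 2.964, -0.006]
contact_force: [0.3, -0.3, -0.5]
width: 0.999
finger_force: 0.0
```

Run:
```python
from h import *
s=sense(); print(s['time'],s['ee_pos'],s['joint_positions'].round(4)); print(R.from_rotvec(s['orientation']).as_matrix().round(3))
```

```text
8.25 [ 0.75185591 -0.07414934  0.59330487] [-0.1636  0.8232  0.0134  0.0126  2.1362 -1.5769]
[[-0.975  0.149  0.167]
 [ 0.148  0.989 -0.017]
 [-0.168  0.008 -0.986]]
```

Emit:
arm_command(
  plan=[
    [-35,0,-60,0,-1],
    [-35,0,-60,0,-1],
    [-35,0,-60,0,-1],
    [-35,0,-60,0,-1],
    [-35,0,-60,0,-1],
    [-35,0,-60,0,-1],
  ],
)

```text
time: 9.0
ee_pos: [0.6558, -0.0727, 0.7427]
orientation: [0.209, 2.783, -0.014]
contact_force: [0.5, -0.0, 0.2]
width: 0.999
finger_force: 0.0
```

Run:
```python
from h import *
s=sense(); print(s['time'],s['ee_pos'],s['joint_positions'].round(4)); print(R.from_rotvec(s['orientation']).as_matrix().round(3))
```

```text
9.0 [ 0.65583559 -0.0726978   0.74273151] [-0.1933  0.6097  0.0126  0.0375  2.1692 -1.5877]
[[-0.928  0.146  0.342]
 [ 0.143  0.989 -0.035]
 [-0.344  0.016 -0.939]]
```

Emit:
arm_command(
  plan=[
    [-60,0,-35,0,-1],
    [-60,0,-35,0,-1],
    [-60,0,-30,0,-1],
    [-60,0,-30,0,-1],
    [-60,0,-25,0,-1],
    [-60,0,-25,0,-1],
    [-60,0,-20,0,-1],
  ],
)

```text
time: 9.88
ee_pos: [0.7, -0.0906, 0.7815]
orientation: [0.191, 2.536, -0.027]
contact_force: [0.0, -0.1, -0.5]
width: 1.0
finger_force: 0.0
```

Run:
```python
from h import *
s=sense(); print(s['time'],s['ee_pos'],s['joint_positions'].round(4)); print(R.from_rotvec(s['orientation']).as_matrix().round(3))
```

```text
9.875 [ 0.69997678 -0.09064077  0.78154187] [-0.2174  0.5935  0.0127  0.0649  1.9388 -1.5956]
[[-0.816  0.143  0.56 ]
 [ 0.131  0.989 -0.062]
 [-0.563  0.023 -0.826]]
```

The lean is now 0.60 rad, which matches the tilted bin. I'll go to 100 mm short of the knob along the tool axis.

Emit:
arm_command(
  plan=[
    [41,-6,34,0,-1],
    [41,-6,34,0,-1],
    [41,-6,34,0,-1],
    [41,-6,34,0,-1],
    [41,-6,34,0,-1],
    [41,-6,34,0,-1],
    [41,-6,34,0,-1],
    [41,-6,34,0,-1],
    [41,-6,34,0,-1],
    [41,-6,34,0,-1],
    [41,-6,34,0,-1],
    [41,-6,34,0,-1],
    [0,0,0,0,-1],
  ],
)

```text
time: 11.5
ee_pos: [0.5398, -0.1208, 0.2312]
orientation: [0.192, 2.544, -0.024]
contact_force: [0.6, -0.8, 1.0]
width: 1.002
finger_force: 0.0
```

```bash
cat > go.py <<'E'
from h import *
import sys
def st(tgt=None):
    s=sense(); M=R.from_rotvec(s['orientation']).as_matrix(); print(s['time'],s['ee_pos'].round(4),s['joint_positions'].round(3)); print(M.round(3))
    if tgt is not None: print('shift mm',(M.T@(np.array(tgt)-s['ee_pos'])*1000).round(1))
    return s
E
python3 - <<'E'
from go import *
s=st((.5715,-.1295,.081)); i=get_image('wrist'); cv2.imwrite('pics/w2.png',i[:,:,::-1]); W=cam('wrist',s); print(proj(W,(.5715,-.1295,.081)))
E
```

```text
11.5 [ 0.5398 -0.1208  0.2312] [-0.375  0.154  2.045  0.393  0.397 -2.117]
[[-0.82   0.143  0.554]
 [ 0.132  0.989 -0.059]
 [-0.556  0.025 -0.831]]
shift mm [ 56.4  -7.8 142.8]
(np.float64(269.4072583405406), np.float64(140.23339426861418))
```

View pics/w2.png

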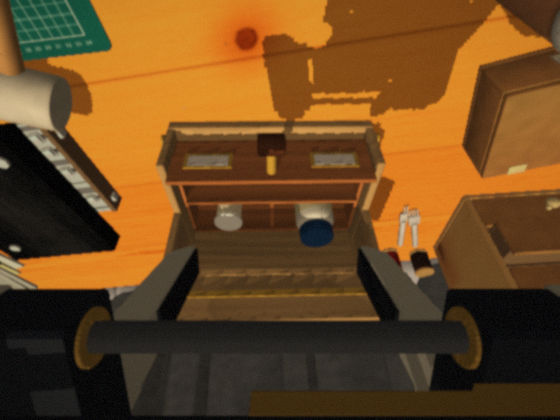

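The knob is at (271,143), within 3 px of the prediction. The pot is in the left pocket with its lid at (316,232), and the spool is at (228,217). I'll approach the knob and grip it.

Emit:
arm_command(
  plan=[
    [27,-3,21,0,-1],
    [27,-3,21,0,-1],
    [0,0,34,0,-1],
    [0,0,34,0,-1],
    [0,0,33,0,-1],
    [0,0,0,0,-1],
    [0,0,0,0,-1],
  ],
)

```text
time: 12.42
ee_pos: [0.5817, -0.1277, 0.0947]
orientation: [0.193, 2.551, -0.028]
contact_force: [0.6, 1.3, -0.1]
width: 0.999
finger_force: 0.0
```

Run:
```python
from go import *
s=st((.5728,-.1282,.0825)); print(s['contact_force']); i=get_image('wrist'); cv2.imwrite('pics/w3.png',i[:,:,::-1]); i=get_image('scene'); cv2.imwrite('pics/s3.png',i[:,:,::-1])
```

```text
12.425 [ 0.5817 -0.1277  0.0947] [-0.353  0.476  2.034  1.136  0.145 -2.865]
[[-0.824  0.144  0.548]
 [ 0.132  0.989 -0.062]
 [-0.551  0.021 -0.834]]
shift mm [14.  -2.1  5.4]
[ 0.57586434  1.30569289 -0.10449443]
```

View pics/w3.png

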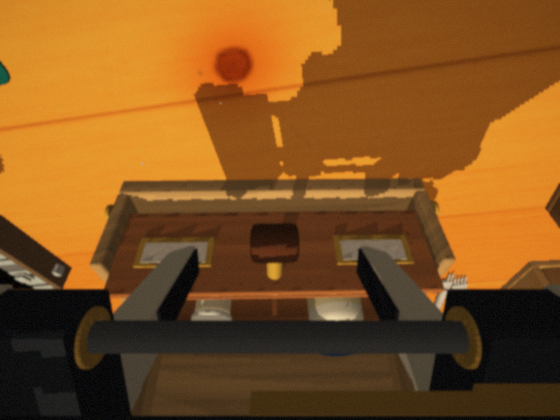

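Near the wrist singularity q6 ran into its limit (-2.87). A half turn of the tool gives the same grasp with plenty of room, so I'll back off and turn.

Emit:
arm_command(
  plan=[
    [0,0,-40,0,-1],
    [0,0,-40,0.1848,-1],
    [0,0,-40,0.1848,-1],
    [0,0,0,0.1848,-1],
    [0,0,0,0.1848,-1],
    [0,0,0,0.1848,-1],
    [0,0,0,0.1848,-1],
    [0,0,0,0.1848,-1],
    [0,0,0,0.1848,-1],
    [0,0,0,0.1848,-1],
    [0,0,0,0.1848,-1],
    [0,0,0,0.1848,-1],
    [0,0,0,0.1848,-1],
    [0,0,0,0.1848,-1],
    [0,0,0,0.1848,-1],
    [0,0,0,0.1848,-1],
    [0,0,0,0.1848,-1],
    [0,0,0,0.1848,-1],
  ],
)

```text
time: 14.78
ee_pos: [0.5263, -0.1209, 0.1793]
orientation: [2.968, -0.11, 0.891]
contact_force: [0.2, 0.4, 0.8]
width: 1.003
finger_force: 0.0
```

Run:
```python
from go import *
s=st((.5728,-.1282,.0825))
```

```text
14.775 [ 0.5263 -0.1209  0.1793] [-0.387  0.224  2.119  0.59   0.277  0.731]
[[ 0.832 -0.079  0.548]
 [-0.056 -0.997 -0.059]
 [ 0.551  0.018 -0.834]]
shift mm [-14.3   1.8 106.7]
```

Emit:
arm_command(
  plan=[
    [0,0,0,0.066,-1],
    [-14,2,0,0,-1],
    [0,0,36,0,-1],
    [0,0,36,0,-1],
    [0,0,35,0,-1],
    [0,0,0,0,-1],
    [0,0,0,0,-1],
  ],
)

```text
time: 15.65
ee_pos: [0.5712, -0.1272, 0.0856]
orientation: [2.981, -0.199, 0.898]
contact_force: [0.6, -0.4, -0.1]
width: 1.001
finger_force: 0.0
```

Run:
```python
from go import *
s=st((.5728,-.1282,.0825)); print(s['contact_force'])
```

```text
15.65 [ 0.5712 -0.1272  0.0856] [-0.362  0.482  2.062  1.374  0.143  0.011]
[[ 0.826 -0.128  0.549]
 [-0.116 -0.992 -0.058]
 [ 0.551 -0.015 -0.834]]
shift mm [-0.3  0.9  3.6]
[ 0.56091975 -0.35652912 -0.1049775 ]
```

Emit:
arm_command(
  plan=[
    [0,1,4,0,-1],
    [0,0,0,0,1],
    [0,0,0,0,1],
    [0,0,0,0,1],
    [0,0,0,0,1],
    [0,0,0,0,1],
    [0,0,0,0,1],
    [0,0,0,0,1],
    [0,0,0,0,1],
  ],
)

```text
time: 16.77
ee_pos: [0.5736, -0.1281, 0.081]
orientation: [2.982, -0.199, 0.897]
contact_force: [0.6, 2.6, 0.3]
width: 0.279
finger_force: 30.0
```

The opening reads 26 mm, so the knob is held. I'll pull it along its arc to 0.58 rad, plus a little.

Emit:
arm_command(
  plan=[
    [-4.4,0,0,0,1],
    [-4.4,0,0.7,0,1],
    [-4.3,0,0.9,0,1],
    [-4.2,0,1.1,0,1],
    [-4.1,0,1.5,0,1],
    [-4.0,0,1.7,0,1],
    [-3.9,0,2.1,0,1],
    [-3.8,0,2.3,0,1],
    [-2.0,0,1.4,0,1],
    [0,0,0,0,1],
    [0,0,0,0,1],
  ],
)

```text
time: 18.15
ee_pos: [0.552, -0.1247, 0.0532]
orientation: [2.98, -0.198, 0.901]
contact_force: [-4.1, 5.8, 12.7]
width: 0.277
finger_force: 30.0
```

Run:
```python
from go import *
s=st(); print(s['contact_force'],s['width'])
```

```text
18.15 [ 0.552  -0.1247  0.0532] [-0.374  0.535  2.116  2.056  0.168 -0.689]
[[ 0.825 -0.128  0.551]
 [-0.115 -0.992 -0.057]
 [ 0.553 -0.016 -0.833]]
[-4.09548518  5.77501863 12.73501568] 0.2771859405874277
```

Emit:
arm_command(
  plan=[
    [0,0,0,0,0.2],
    [0,0,0,0,-1],
    [0,0,0,0,-1],
    [0,0,0,0,-1],
    [0,0,-40,0,-1],
    [0,0,-40,0,-1],
    [0,0,-40,0,-1],
    [40,-17,0,0,-1],
    [40,-17,0,0,-1],
    [40,-16,-4,0,-1],
    [0,0,0,0,-1],
    [0,0,0,0,-1],
  ],
)

```text
time: 19.65
ee_pos: [0.574, -0.0929, 0.1705]
orientation: [2.999, -0.188, 0.908]
contact_force: [-0.6, -0.4, 0.3]
width: 0.998
finger_force: 0.0
```

Run:
```python
from go import *
s=st((.6558,-.0885,.124)); i=get_image('wrist'); np.save('w4.npy',i); cv2.imwrite('pics/w4.png',i[:,:,::-1]); W=cam('wrist',s)
o=np.array([.605,-.1335,.03]);c,sn=np.cos(.58),np.sin(.58);X=np.array([.989,-.149,0]);Y=np.array([.149,.989,0]);Z=np.array([0,0,1])
B=lambda x,y,z:o+X*(x*c-z*sn)+Y*y+Z*(z*c+x*sn)
print('lid top pred',proj(W,B(.088,.052,.074)),'wall y0 top',proj(W,B(.06,0,.034)),proj(W,B(.117,0,.034)),'knob',proj(W,B(-.034,0,.05)))
i=get_image('scene'); cv2.imwrite('pics/s4.png',i[:,:,::-1]);np.save('s4.npy',i)
```

```text
19.65 [ 0.574  -0.0929  0.1705] [-0.298  0.307  2.031  0.513  0.262  0.936]
[[ 0.826 -0.115  0.552]
 [-0.113 -0.993 -0.037]
 [ 0.553 -0.032 -0.833]]
shift mm [ 41.3 -12.3  83.7]
lid top pred (np.float64(258.4820940950507), np.float64(175.78402334213993)) wall y0 top (np.float64(324.77721953966136), np.float64(200.78949856048138)) (np.float64(328.7035966726895), np.float64(131.54255615233194)) knob (np.float64(320.75948783968505), np.float64(308.0106732070956))
```

View pics/w4.png

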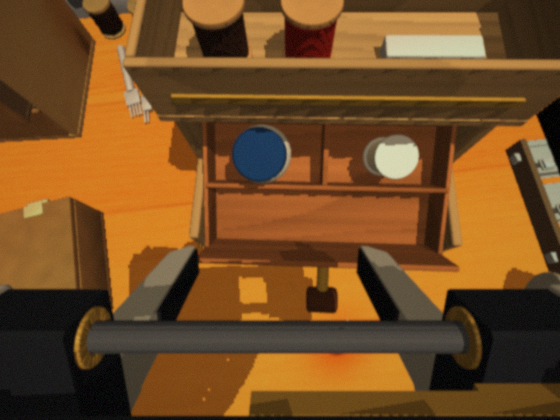

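The wrist view shows the bin fully forward, the blue pot lid at (261,154), the spool at (394,158) and the knob at (322,299). The pot sits about 20 px further back than predicted, so I'll triangulate the lid.

Run:
```python
from go import *
s=sense(); W=cam('wrist',s);S=cam('scene');T=cam('top')
t=get_image('top'); np.save('t4.npy',t)
P={}
for n,i in(('wrist',np.load('w4.npy')),('scene',np.load('s4.npy')),('top',t)):
    h=cv2.cvtColor(i,cv2.COLOR_RGB2HSV); m=cv2.inRange(h,(98,110,30),(125,255,255))
    nn,l,st_,c=cv2.connectedComponentsWithStats(m)
    print(n,[(st_[k],c[k].round(1)) for k in range(1,nn) if st_[k,4]>25])
print(s['ee_pos'], 'knob reproj',proj(W,(.552,-.1247,.0532)), 'scene', proj(S,(.552,-.1247,.0532)))
b=np.load('s4.npy')[:,:,::-1]; u=t[:,:,::-1]
im=np.hstack([cv2.resize(b[165:265,300:433],(400,300),interpolation=3),cv2.resize(u[105:205,262:395],(400,300),interpolation=3)]); cv2.imwrite('pics/c4.png',im)
```

```text
wrist [(array([ 233,  128,   53,   53, 2177], dtype=int32), array([258.7, 153.8]))]
scene [(array([341, 181,  16,  15, 187], dtype=int32), array([348.6, 187.9]))]
top []
[ 0.57395976 -0.09316287  0.17043455] knob reproj (np.float64(319.5738442785481), np.float64(305.31987200512424)) scene (np.float64(313.3525763866531), np.float64(237.56439551091168))
```

View pics/c4.png

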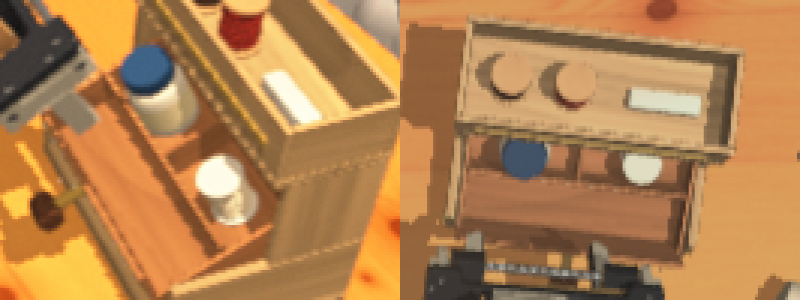

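The scene crop shows the lid top near (349,186), and the top view shows it at (303,157.5). The bin is well open.

Run:
```python
from go import *
s=sense(); W=cam('wrist',s);S=cam('scene');T=cam('top')
w,sc,t=(259.5,154),(348.7,185.3),(303.2,157.3)
for a in(two(W,w,S,sc),two(W,w,T,t),two(S,sc,T,t)):print(a)
M=R.from_rotvec(s['orientation']).as_matrix()
L=np.mean([two(W,w,S,sc)[0],two(W,w,T,t)[0],two(S,sc,T,t)[0]],0)
d=L-np.array([.605,-.1335,.03]); x=d@[.989,-.149,0]; print('cab',x,d@[.149,.989,0],d[2],'bin x,z @.58',x*.8365+d[2]*.548,-x*.548+d[2]*.8365)
print('tool offset of lid top',(M.T@(L-s['ee_pos'])*1000).round(1))
# dist check with lid diameter 41mm -> 53px
print('range by size',312.7*.041/53, np.linalg.norm(L-W[2]))
```

```text
(array([ 0.66295786, -0.08993714,  0.13975453]), np.float64(0.0009300349431404429))
(array([ 0.66055097, -0.0892647 ,  0.1430143 ]), np.float64(0.001455547760182615))
(array([ 0.66211377, -0.08946481,  0.13980673]), np.float64(0.002753899271243983))
cab 0.0497008621474873 0.051935319295994355 0.11085852058968088 bin x,z @.58 0.10232524046951826 0.06549708001644501
tool offset of lid top [ 55.6 -12.9  73.1]
range by size 0.2419 0.22848794837231112
```

Run:
```python
from go import *
s=sense(); W=cam('wrist',s);S=cam('scene');T=cam('top')
k,e=two(W,(322,299),S,(315.6,234.8)); print('knob',k,e)
for ox in(.603,.606,.609,.612,.616):
    d=k-np.array([ox,-.1335,.03]); x=d@[.989,-.149,0]; print(ox,'radius',np.hypot(x,d[2]),'tilt',np.arctan2(50,-34)*-1+np.arctan2(d[2],x))
```

```text
knob [ 0.556906   -0.12665931  0.06190135] 0.0008730668239984943
0.603 radius 0.056478636976187144 tilt 0.3733813070519223
0.606 radius 0.058950834427647154 tilt 0.4018135369918383
0.609 radius 0.061466832541979946 tilt 0.42793786823197166
0.612 radius 0.06402146752279067 tilt 0.45199268186429453
0.616 radius 0.06748015579765398 tilt 0.48120899385939486
```

The triangulated knob is at z=0.062, which means a tilt of only about 0.42 rad; the pads slipped on the drum. I'll hook the fingertips behind the front wall and draw it fully forward.

Emit:
arm_command(
  plan=[
    [-9,24,0,0,-1],
    [0,0,30,0,-1],
    [0,0,30,0,-1],
    [0,0,28,0,-1],
    [0,0,0,0,-1],
    [-5,0,0,0,-1],
    [-5,0,0,0,-1],
    [-4,0,0,0,-1],
    [-4,0,0,0,-1],
    [0,0,0,0,-1],
  ],
)

```text
time: 21.05
ee_pos: [0.5995, -0.1175, 0.0849]
orientation: [2.996, -0.19, 0.915]
contact_force: [4.4, 0.7, 4.4]
width: 0.996
finger_force: 3.0
```

Run:
```python
from go import *
s=st(); print(s['contact_force'])
M=R.from_rotvec(s['orientation']).as_matrix();
d=s['ee_pos']-np.array([.608,-.1335,.03]);x=d@[.989,-.149,0];print('bin x,z@.58',x*.8365+d[2]*.548,-x*.548+d[2]*.8365,'y',d@[.149,.989,0])
```

```text
21.05 [ 0.5995 -0.1175  0.0849] [-0.333  0.516  2.002  1.251  0.154  0.16 ]
[[ 0.823 -0.117  0.556]
 [-0.115 -0.993 -0.038]
 [ 0.557 -0.032 -0.83 ]]
[4.43171914 0.68477783 4.38445401]
bin x,z@.58 0.021046749428223023 0.05179908760215573 y 0.014508715706811087
```

Emit:
arm_command(
  plan=[
    [-3,0,0,0,-1],
    [-3,0,0,0,-1],
    [0,0,0,0,-1],
  ],
)

```text
time: 21.42
ee_pos: [0.5951, -0.117, 0.0822]
orientation: [2.995, -0.19, 0.917]
contact_force: [3.9, 0.4, 10.3]
width: 1.001
finger_force: 4.1
```

Emit:
arm_command(
  plan=[
    [-2.5,0,0,0,-1],
    [0,0,0,0,-1],
  ],
)

```text
time: 21.68
ee_pos: [0.5946, -0.117, 0.082]
orientation: [2.994, -0.191, 0.921]
contact_force: [10.6, 1.9, 11.2]
width: 0.998
finger_force: 7.5
```

Position has stopped and the force is climbing, so the bin is at its stop. I'll withdraw and look from in front of the pot.

Emit:
arm_command(
  plan=[
    [10,0,0,0,-1],
    [0,0,-30,0,-1],
    [0,0,-40,0,-1],
    [20,-15,-40,0,-1],
    [15,-15,0,0,-1],
    [0,0,0,0,-1],
    [0,0,0,0,-1],
  ],
)

```text
time: 22.55
ee_pos: [0.5718, -0.0891, 0.1877]
orientation: [3.001, -0.187, 0.911]
contact_force: [-0.7, 0.7, 0.1]
width: 0.997
finger_force: 0.0
```

Run:
```python
from go import *
s=st(); W=cam('wrist',s);S=cam('scene');T=cam('top')
I={}
for n in('wrist','scene','top'):
    I[n]=i=get_image(n); np.save(n[0]+'5.npy',i)
    h=cv2.cvtColor(i,cv2.COLOR_RGB2HSV); m=cv2.inRange(h,(98,90,20),(125,255,255))
    nn,l,st_,c=cv2.connectedComponentsWithStats(m)
    print(n,[(st_[k],c[k].round(1)) for k in range(1,nn) if st_[k,4]>25])
im=np.zeros((420,800,3),np.uint8)
im[:,:400]=I['wrist'][60:380,120:425][...,::-1][:, :, :] if False else cv2.resize(I['wrist'][0:420,80:480],(400,420))[...,::-1]
im[:210,400:]=cv2.resize(I['scene'][165:235,290:424],(400,210),interpolation=3)[...,::-1]
im[210:,400:]=cv2.resize(I['top'][125:195,262:396],(400,210),interpolation=3)[...,::-1]
cv2.imwrite('pics/c5.png',im)
```

```text
22.55 [ 0.5718 -0.0891  0.1877] [-0.293  0.271  2.026  0.45   0.296  1.007]
[[ 0.825 -0.114  0.554]
 [-0.114 -0.993 -0.035]
 [ 0.554 -0.034 -0.832]]
wrist [(array([ 240,  148,   50,   52, 2028], dtype=int32), array([264.7, 173.6]))]
scene [(array([336, 180,  16,  16, 193], dtype=int32), array([343.7, 187.8]))]
top [(array([297, 157,  13,  11,  93], dtype=int32), array([303.8, 162.7]))]
```

View pics/c5.png

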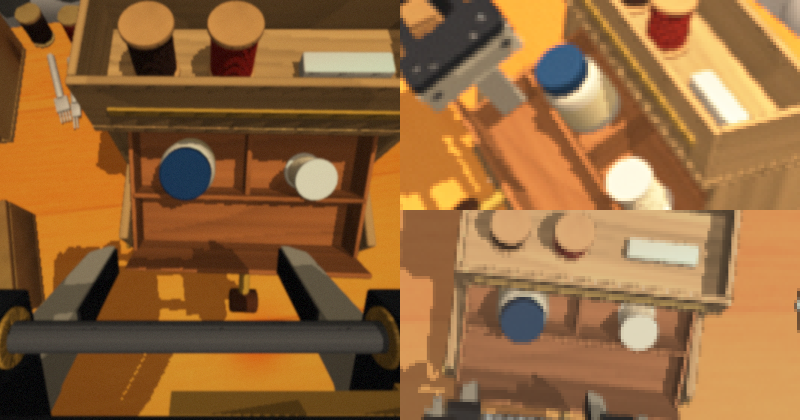

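The bin is clearly further forward, and the pot sits in its pocket with its lid at (265,174) in the wrist view. I'll triangulate it.

Run:
```python
from go import *
s=st(); W=cam('wrist',s);S=cam('scene');T=cam('top'); M=R.from_rotvec(s['orientation']).as_matrix()
w,sc,t=(264.7,173.6),(343.5,187),(303.4,162.4)
r=[two(W,w,S,sc),two(W,w,T,t),two(S,sc,T,t)]
for a in r:print(a)
L=np.mean([a[0] for a in r],0)
d=L-np.array([.608,-.1335,.03]); x=d@[.989,-.149,0]; print('bin x,y,z @.58',x*.8365+d[2]*.548,d@[.149,.989,0],-x*.548+d[2]*.8365)
print('lid top in tool',(M.T@(L-s['ee_pos'])*1000).round(1))
k=two(W,(80+244,299),S,(0,0))
```

```text
22.7 [ 0.5721 -0.0893  0.1874] [-0.293  0.272  2.025  0.45   0.296  1.008]
[[ 0.825 -0.114  0.554]
 [-0.114 -0.993 -0.035]
 [ 0.554 -0.035 -0.832]]
(array([ 0.65223027, -0.08699814,  0.13746159]), np.float64(0.001629323891328537))
(array([ 0.64408204, -0.08776927,  0.15825791]), np.float64(0.0001586257968162273))
(array([ 0.64804451, -0.08938195,  0.14039843]), np.float64(0.0022586830084875124))
bin x,y,z @.58 0.09074970035098408 0.05092798409801791 0.07847697370786161
lid top in tool [39.3 -8.5 77. ]
```

Emit:
arm_command(
  plan=[
    [19,-4,0,0,-0.45],
    [19,-4,0,0,-0.45],
    [0,0,20,0,-0.45],
    [0,0,20,0,-0.45],
    [0,0,0,0,-0.45],
    [0,0,0,0,-0.45],
  ],
)

```text
time: 23.45
ee_pos: [0.6268, -0.0869, 0.1763]
orientation: [3.0, -0.187, 0.912]
contact_force: [-0.1, 0.1, -0.2]
width: 0.719
finger_force: 0.0
```

Run:
```python
from go import *
s=st((.650-.554*-.024*1,-.088,.1395-.832*.024)); print(s['width'],s['contact_force'])
i=get_image('wrist');W=cam('wrist',s)
h=cv2.cvtColor(i,cv2.COLOR_RGB2HSV); m=cv2.inRange(h,(98,90,20),(125,255,255))
nn,l,st_,c=cv2.connectedComponentsWithStats(m)
k=np.argmax(st_[1:,4])+1; print(st_[k],c[k].round(1),'pred',proj(W,(.650,-.088,.1395)))
# lid along wrist ray at range from 41mm diameter
M=R.from_rotvec(s['orientation']).as_matrix()
for Z in(.13,.14,.15): 
    p=onz(W,*c[k],Z); print(Z,(M.T@(p-s['ee_pos'])*1000).round(1))
```

```text
23.45 [ 0.6268 -0.0869  0.1763] [-0.256  0.377  1.904  0.37   0.3    1.116]
[[ 0.824 -0.114  0.554]
 [-0.114 -0.993 -0.035]
 [ 0.554 -0.034 -0.832]]
shift mm [-1.3 -1.1 67.5]
0.7192793646537022 [-0.13086618  0.06542628 -0.21551121]
[ 247  211   57   57 2594] [274.9 239.3] pred (np.float64(276.66613129512183), np.float64(243.52928903658182))
0.13 [-2.5 -1.6 54.1]
0.14 [ 1.4 -1.5 44.7]
0.15 [ 5.4 -1.4 35.3]
```

Emit:
arm_command(
  plan=[
    [1,-1,25,0,-0.45],
    [0,0,25,0,-0.45],
    [0,0,24,0,-0.45],
    [0,0,0,0,-0.45],
    [0,0,0,0,0.9],
    [0,0,0,0,0.9],
    [0,0,0,0,0.9],
    [0,0,0,0,0.9],
  ],
)

```text
time: 24.5
ee_pos: [0.6694, -0.0885, 0.1161]
orientation: [2.999, -0.187, 0.914]
contact_force: [-1.1, 0.1, 3.4]
width: 0.498
finger_force: 29.9
```

The opening is 46.3 mm, so the pot's body is held. I'll draw it out along the tool axis, then go back and up toward the base.

Emit:
arm_command(
  plan=[
    [0,0,-20,0,0.9],
    [0,0,-35,0,0.9],
    [0,0,-35,0,0.9],
    [0,0,-35,0,0.9],
    [-27,-12.5,-54,0,0.9],
    [-27,-12.5,-54,0,0.9],
    [-27,-12.5,-54,0,0.9],
    [-27,-12.5,-54,0,0.9],
    [-27,-12.5,-54,0,0.9],
    [-27,-12.5,-54,0,0.9],
    [0,0,0,0,0.9],
  ],
)

```text
time: 25.88
ee_pos: [0.2933, 0.0207, 0.4043]
orientation: [2.997, -0.184, 0.925]
contact_force: [0.6, -0.6, -1.0]
width: 0.499
finger_force: 29.8
```

Run:
```python
from go import *
s=st(); print(s['width'],s['finger_force'],s['contact_force'])
i=get_image('scene'); cv2.imwrite('pics/s6.png',i[...,::-1])
```

```text
25.875 [0.2933 0.0207 0.4043] [-0.116 -0.659  2.187  0.036  1.017  1.568]
[[ 0.82  -0.112  0.561]
 [-0.112 -0.993 -0.035]
 [ 0.561 -0.034 -0.827]]
0.49948143453405247 29.841155911562964 [ 0.5680604  -0.55515719 -1.00109269]
```

Emit:
arm_command(
  plan=[
    [-50,3,-34,0,0.9],
    [-50,3,-34,0,0.9],
    [-50,3,-34,0,0.9],
    [-50,3,-34,0,0.9],
    [-50,3,-34,0,0.9],
    [-50,3,-34,0,0.9],
  ],
)

```text
time: 26.68
ee_pos: [0.1447, 0.0918, 0.3967]
orientation: [3.03, -0.161, 0.73]
contact_force: [-0.1, 0.6, -0.5]
width: 0.497
finger_force: 29.8
```

Run:
```python
from go import *
s=st(); print(s['width'],s['finger_force'],s['contact_force'])
```

```text
26.675 [0.1447 0.0918 0.3967] [ 0.881 -0.781  2.199 -0.39   1.455  2.55 ]
[[ 0.885 -0.105  0.453]
 [-0.095 -0.994 -0.045]
 [ 0.455 -0.004 -0.89 ]]
0.4973308119760739 29.83846864546649 [-0.08516058  0.55849919 -0.51321856]
```

The inner reach limit undoes the lean, from 0.59 to 0.47 rad, but the arm slid sideways. I'll re-centre on y≈0 and push inward again.

Emit:
arm_command(
  plan=[
    [56,48,29,0,0.9],
    [56,48,29,0,0.9],
    [0,0,0,0,0.9],
    [-35,4,-18,0,0.9],
    [-55,6,-28,0,0.9],
    [-55,6,-28,0,0.9],
    [-55,6,-28,0,0.9],
  ],
)

```text
time: 27.55
ee_pos: [0.0798, 0.0913, 0.4034]
orientation: [3.052, -0.124, 0.585]
contact_force: [-0.4, -1.1, -0.4]
width: 0.499
finger_force: 29.7
```

Run:
```python
from go import *
s=st(); print(s['width'],s['finger_force'],s['contact_force'])
```

```text
27.55 [0.0798 0.0913 0.4034] [ 1.275 -0.783  2.161 -0.376  1.687  2.868]
[[ 0.926 -0.084  0.368]
 [-0.072 -0.996 -0.046]
 [ 0.37   0.016 -0.929]]
0.4985231665731018 29.663661749800667 [-0.38126905 -1.07072255 -0.41260558]
```

Emit:
arm_command(
  plan=[
    [57,30,23,0,0.9],
    [57,30,23,0,0.9],
    [57,30,23,0,0.9],
    [0,0,0,-0.185,0.9],
    [0,0,0,-0.185,0.9],
    [0,0,0,-0.185,0.9],
    [0,0,0,-0.185,0.9],
    [0,0,0,-0.185,0.9],
    [0,0,0,-0.185,0.9],
    [0,0,0,-0.185,0.9],
    [0,0,0,-0.185,0.9],
  ],
)

```text
time: 28.92
ee_pos: [0.129, 0.0823, 0.3999]
orientation: [2.187, 1.859, 0.319]
contact_force: [0.3, 0.3, -1.6]
width: 0.504
finger_force: 29.8
```

Run:
```python
from go import *
s=st((.24,-.01,.40)); print(s['width'],s['finger_force'],s['contact_force'])
```

```text
28.925 [0.129  0.0823 0.3999] [ 0.686 -0.783  2.159 -0.247  1.537  0.827]
[[ 0.16   0.932  0.326]
 [ 0.987 -0.153 -0.05 ]
 [ 0.003  0.329 -0.944]]
shift mm [-73.3 117.5  40.7]
0.503715690955569 29.836411946453154 [ 0.34390459  0.25073537 -1.63288826]
```

Emit:
arm_command(
  plan=[
    [-26,39,14,0,0.9],
    [-26,39,14,0,0.9],
    [-26,39,14,0,0.9],
    [0,0,0,0,0.9],
    [-4,-50,-18,0,0.9],
    [-4,-56,-20,0,0.9],
    [-4,-56,-20,0,0.9],
    [-4,-56,-20,0,0.9],
    [-4,-56,-20,0,0.9],
  ],
)

```text
time: 30.05
ee_pos: [0.0722, 0.0947, 0.4017]
orientation: [2.223, 1.9, 0.245]
contact_force: [-0.1, 0.2, -0.9]
width: 0.496
finger_force: 29.8
```

Run:
```python
from go import *
s=st((.24,-.01,.40)); print(s['width'],s['finger_force'],s['contact_force'])
```

```text
30.05 [0.0722 0.0947 0.4017] [ 1.085 -0.772  2.14  -0.255  1.689  1.2  ]
[[ 0.157  0.953  0.258]
 [ 0.988 -0.149 -0.049]
 [-0.008  0.262 -0.965]]
shift mm [-77.1 175.2  50. ]
0.49623183111529373 29.837321505183354 [-0.07852187  0.18093131 -0.93123093]
```

Emit:
arm_command(
  plan=[
    [-26,26,7,0,0.9],
    [-26,26,7,0,0.9],
    [-26,26,7,0,0.9],
    [-26,26,7,0,0.9],
    [-26,26,7,0,0.9],
    [0,0,0,0,0.9],
  ],
)

```text
time: 30.8
ee_pos: [0.1494, 0.0388, 0.404]
orientation: [2.241, 1.898, 0.201]
contact_force: [-0.6, -0.1, -1.1]
width: 0.5
finger_force: 29.8
```

Run:
```python
from go import *
s=st((.15,-.03,.40)); print(s['width'],s['finger_force'],s['contact_force'])
```

```text
30.8 [0.1494 0.0388 0.404 ] [ 0.097 -0.779  2.133 -0.085  1.563  0.254]
[[ 0.167  0.959  0.23 ]
 [ 0.986 -0.157 -0.063]
 [-0.024  0.237 -0.971]]
shift mm [-67.6  10.5   8.4]
0.5003896138299406 29.83911545423325 [-0.60195012 -0.08904663 -1.13391844]
```

Emit:
arm_command(
  plan=[
    [-33,-44,-10,0,0.9],
    [-33,-44,-10,0,0.9],
    [-28,-48,-10,0,0.9],
    [-24,-50,-10,0,0.9],
    [-24,-50,-10,0,0.9],
  ],
)

```text
time: 31.42
ee_pos: [0.0538, 0.0712, 0.4226]
orientation: [2.247, 1.912, 0.084]
contact_force: [0.8, -0.2, -0.9]
width: 0.495
finger_force: 29.8
```

Run:
```python
from go import *
s=st((.15,-.03,.40)); print(s['width'],s['finger_force'],s['contact_force'])
```

```text
31.425 [0.0538 0.0712 0.4226] [ 0.985 -0.785  2.086 -0.206  1.833  1.091]
[[ 0.167  0.972  0.165]
 [ 0.983 -0.15  -0.107]
 [-0.079  0.181 -0.98 ]]
shift mm [-81.6 104.6  49. ]
0.49490080592286584 29.837483963929117 [ 0.76298866 -0.21721298 -0.90135064]
```

The lean is now only about 0.2 rad, at which the pot will right itself when released. I'll go above the free far end of the tray.

Emit:
arm_command(
  plan=[
    [30,38,-10,0,0.9],
    [30,38,10,0,0.9],
    [30,38,29,0,0.9],
    [30,38,29,0,0.9],
    [30,38,29,0,0.9],
    [30,38,29,0,0.9],
    [30,38,29,0,0.9],
    [30,38,29,0,0.9],
    [30,38,29,0,0.9],
    [0,0,0,0,0.9],
    [0,0,0,0,0.9],
  ],
)

```text
time: 32.8
ee_pos: [0.4641, 0.2652, 0.263]
orientation: [2.247, 1.913, 0.082]
contact_force: [0.4, -0.4, -1.2]
width: 0.5
finger_force: 29.8
```

Run:
```python
from go import *
s=st((.477,.261,.2)); print(s['width'],s['finger_force'],s['contact_force'])
i=get_image('wrist'); cv2.imwrite('pics/w7.png',i[...,::-1]); W=cam('wrist',s); print(proj(W,(.483,.257,.003)),proj(W,(.5429,.2902,.028)),proj(W,(.5261,.2051,.028)))
```

```text
32.8 [0.4641 0.2652 0.263 ] [ 0.518  0.257  1.715 -0.198  1.088  0.764]
[[ 0.166  0.972  0.163]
 [ 0.983 -0.15  -0.108]
 [-0.08   0.178 -0.981]]
shift mm [ 3.   1.9 64.4]
0.49954639663967276 29.840044808224775 [ 0.35744536 -0.39821588 -1.19967604]
(np.float64(256.3948247697311), np.float64(164.88113199727698)) (np.float64(301.76123337383126), np.float64(134.3220089320084)) (np.float64(297.2357170906224), np.float64(200.66645603059814))
```

View pics/w7.png

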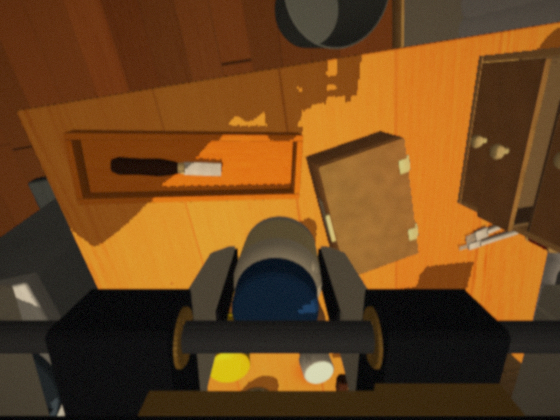

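The far tray corners are at (301,134) and (297,199), matching the predictions. The free floor between the skiver tip (222,170) and the end wall (295,165) is centred on my target at (256,165), so I'll descend.

Emit:
arm_command(
  plan=[
    [3.5,-5.8,50,0,0.9],
    [3.5,-5.8,50,0,0.9],
    [3.5,-5.8,50,0,0.9],
    [3.5,-5.8,47,0,0.9],
    [0,0,0,0,0.9],
    [0,0,0,0,0.9],
  ],
)

```text
time: 33.6
ee_pos: [0.4791, 0.2591, 0.0672]
orientation: [2.25, 1.909, 0.087]
contact_force: [-0.7, -0.5, -0.7]
width: 0.497
finger_force: 29.8
```

Emit:
arm_command(
  plan=[
    [0.3,-0.7,4,0,0.9],
    [0.3,-0.7,4,0,0.9],
    [0,0,0,0,0.9],
  ],
)

```text
time: 33.98
ee_pos: [0.4788, 0.2578, 0.0568]
orientation: [2.252, 1.908, 0.082]
contact_force: [0.6, 0.0, -0.8]
width: 0.5
finger_force: 29.8
```

Emit:
arm_command(
  plan=[
    [0.3,-0.7,4,0,0.9],
    [0.3,-0.7,3,0,0.9],
    [0,0,0,0,0.9],
  ],
)

```text
time: 34.35
ee_pos: [0.4785, 0.2578, 0.0491]
orientation: [2.252, 1.909, 0.081]
contact_force: [0.3, -0.6, -2.3]
width: 0.497
finger_force: 29.8
```

Emit:
arm_command(
  plan=[
    [0.2,-0.5,3,0,0.9],
    [0,0,0,0,0.9],
  ],
)

```text
time: 34.6
ee_pos: [0.4787, 0.2578, 0.0462]
orientation: [2.252, 1.909, 0.082]
contact_force: [0.6, 0.7, -0.4]
width: 0.5
finger_force: 29.8
```

Emit:
arm_command(
  plan=[
    [0.2,-0.5,3,0,0.9],
    [0,0,0,0,0.9],
  ],
)

```text
time: 34.85
ee_pos: [0.4799, 0.2581, 0.0446]
orientation: [2.251, 1.908, 0.086]
contact_force: [1.0, -2.6, 11.7]
width: 0.502
finger_force: 30.0
```

Emit:
arm_command(
  plan=[
    [0.2,-0.4,2,0,0.9],
    [0,0,0,0,0.9],
  ],
)

```text
time: 35.1
ee_pos: [0.4809, 0.2583, 0.0437]
orientation: [2.25, 1.907, 0.089]
contact_force: [1.3, -4.5, 20.4]
width: 0.499
finger_force: 30.1
```

The pot's edge touched down at the expected height. I'll open the gripper moderately so the pot rights itself.

Emit:
arm_command(
  plan=[
    [0,0,-1,0,0.2],
    [0,0,0,0,-0.1],
    [0,0,0,0,-0.3],
    [0,0,0,0,-0.4],
    [0,0,0,0,-0.4],
    [0,0,0,0,-0.4],
  ],
)

```text
time: 35.85
ee_pos: [0.4785, 0.2579, 0.0422]
orientation: [2.252, 1.909, 0.082]
contact_force: [0.9, -0.0, -0.3]
width: 0.699
finger_force: 0.1
```

Run:
```python
from go import *
s=st(); print(s['width'],s['finger_force'],s['contact_force'])
S=cam('scene');T=cam('top');W=cam('wrist',s)
for n,C in(('scene',S),('top',T),('wrist',W)):
    i=get_image(n); np.save(n[0]+'8.npy',i)
    h=cv2.cvtColor(i,cv2.COLOR_RGB2HSV); m=cv2.inRange(h,(98,90,20),(125,255,255))
    nn,l,st_,c=cv2.connectedComponentsWithStats(m)
    print(n,[(st_[k],c[k].round(1)) for k in range(1,nn) if st_[k,4]>15],'pred upright lid',np.round(proj(C,(.483,.257,.073)),1))
```

```text
35.85 [0.4785 0.2579 0.0422] [ 0.492  0.59   1.86  -0.301  0.619  0.896]
[[ 0.17   0.972  0.163]
 [ 0.982 -0.154 -0.107]
 [-0.079  0.179 -0.981]]
0.6991414889026523 0.08116395212709904 [ 0.86111725 -0.04062952 -0.29814562]
scene [(array([217, 150,  13,  11, 116], dtype=int32), array([223.1, 154.9]))] pred upright lid [221.9 152.3]
top [] pred upright lid [179.6 228.3]
wrist [(array([ 259,  263,   87,   59, 4074], dtype=int32), array([301.3, 295.1]))] pred upright lid [297.4 305.3]
```

Emit:
arm_command(
  plan=[
    [-0.8,1.8,-10,0,-0.4],
    [-0.8,1.8,-10,0,-0.8],
    [-1.2,2.7,-15,0,-1],
    [-2.4,5.4,-29,0,-1],
    [-4,9,-49,0,-1],
    [-4,9,-49,0,-1],
    [-4,9,-49,0,-1],
    [0,0,0,0,-1],
  ],
)

```text
time: 37.0
ee_pos: [0.4799, 0.2584, 0.2623]
orientation: [2.251, 1.907, 0.093]
contact_force: [-0.2, 0.6, -0.8]
width: 0.997
finger_force: 0.0
```

Run:
```python
from go import *
s=st(); print(s['width'],s['contact_force'])
S=cam('scene');T=cam('top');W=cam('wrist',s)
w={}
for n,C in(('scene',S),('top',T),('wrist',W)):
    i=get_image(n); np.save(n[0]+'9.npy',i)
    h=cv2.cvtColor(i,cv2.COLOR_RGB2HSV); m=cv2.inRange(h,(98,90,20),(125,255,255))
    nn,l,st_,c=cv2.connectedComponentsWithStats(m)
    k=[(st_[k],c[k].round(1)) for k in range(1,nn) if st_[k,4]>15]; print(n,k)
    if k: w[n]=max(k,key=lambda a:a[0][4])[1]
if 'wrist' in w and 'scene' in w: print(two(W,w['wrist'],S,w['scene']))
# white body under lid in wrist view
i=np.load('w9.npy'); h=cv2.cvtColor(i,cv2.COLOR_RGB2HSV)
i=np.load('s9.npy'); h=cv2.cvtColor(i,cv2.COLOR_RGB2HSV); u,v=map(int,w['scene']); 
m=cv2.inRange(h,(0,0,90),(40,110,255)); nn,l,st_,c=cv2.connectedComponentsWithStats(m[v-15:v+35,u-20:u+20]); print('white',[(st_[k][:5]+[u-20,v-15,0,0,0]) for k in range(1,nn) if st_[k,4]>20])
```

```text
37.0 [0.4799 0.2584 0.2623] [ 0.492  0.272  1.698 -0.196  1.077  0.742]
[[ 0.171  0.971  0.17 ]
 [ 0.983 -0.155 -0.104]
 [-0.074  0.185 -0.98 ]]
0.9972380123595458 [-0.23578592  0.55704437 -0.83110047]
scene [(array([217, 150,  13,  11, 118], dtype=int32), array([223.2, 154.8]))]
top [(array([176, 224,  10,  10,  30], dtype=int32), array([179.1, 229. ]))]
wrist [(array([237, 162,  35,  35, 960], dtype=int32), array([253.7, 179.4]))]
(array([0.48704053, 0.25265125, 0.06654812]), np.float64(0.005123794431372816))
white [array([204, 139,   9,   4,  26]), array([238, 140,   5,  13,  55]), array([216, 158,  17,  14, 167]), array([236, 174,   7,  11,  35])]
```

The pot stands upright at about (0.484, 0.256) with its lid at the height expected on the tray floor. Next I'll close the fingers, turn the gripper across, and head for the bin front.

Emit:
arm_command(
  plan=[
    [0,0,0,-0.175,1],
    [0,0,0,-0.175,1],
    [0,0,0,-0.175,1],
    [0,0,0,-0.175,1],
    [0,0,0,-0.175,1],
    [0,0,0,-0.175,1],
    [0,0,0,-0.175,1],
    [0,0,0,-0.175,1],
    [0,0,0,-0.175,1],
    [0,0,0,0,1],
  ],
)

```text
time: 38.4
ee_pos: [0.4783, 0.2575, 0.2563]
orientation: [0.239, 2.958, -0.142]
contact_force: [0.3, 0.3, -0.7]
width: 0.013
finger_force: 0.0
```

Run:
```python
from go import *
s=st((.5413,-.0728,.262)); M=R.from_rotvec(s['orientation']).as_matrix(); print(s['width'])
print('down 176',(M.T@[0,0,-176]).round(1),'cabX 10',(M.T@[9.89,-1.49,0]).round(2))
```

```text
38.4 [0.4783 0.2575 0.2563] [ 0.492  0.279  1.703 -0.196  1.075 -0.832]
[[-0.973  0.167  0.161]
 [ 0.151  0.983 -0.108]
 [-0.177 -0.081 -0.981]]
shift mm [-112.2 -314.4   40.4]
0.013045321748157467
down 176 [ 31.1  14.3 172.6] cabX 10 [-9.84  0.19  1.76]
```

Emit:
arm_command(
  plan=[
    [-16,-45,5.8,0,1],
    [-16,-45,5.8,0,1],
    [-16,-45,5.8,0,1],
    [-16,-45,5.8,0,1],
    [-16,-45,5.8,0,1],
    [-16,-45,5.8,0,1],
    [-16,-45,5.8,0,1],
    [0,0,0,0,1],
    [7.7,3.5,43,0,1],
    [7.7,3.5,43,0,1],
    [7.7,3.5,43,0,1],
    [7.7,3.5,43,0,1],
    [0,0,0,0,1],
  ],
)

```text
time: 40.02
ee_pos: [0.5404, -0.072, 0.0849]
orientation: [0.241, 2.962, -0.139]
contact_force: [0.1, -1.3, 0.6]
width: 0.004
finger_force: 0.0
```

Run:
```python
from go import *
s=st((.5413,-.0728,.086)); M=R.from_rotvec(s['orientation']).as_matrix(); print(s['contact_force'])
print('cabX 10',(M.T@[9.89,-1.49,0]).round(2))
```

```text
40.025 [ 0.5404 -0.072   0.0849] [-0.181  0.486  1.898 -0.138  0.587 -1.482]
[[-0.973  0.168  0.157]
 [ 0.152  0.983 -0.106]
 [-0.172 -0.079 -0.982]]
shift mm [-1.2 -0.7 -0.9]
[ 0.09173746 -1.26429824  0.58224877]
cabX 10 [-9.85  0.19  1.71]
```

Emit:
arm_command(
  plan=[
    [-8,0.1,1.4,0,1],
    [-8,0.1,1.4,0,1],
    [-8,0.1,1.4,0,1],
    [-8,0.1,1.4,0,1],
    [-8,0.1,1.4,0,1],
    [-8,0.1,1.4,0,1],
    [0,0,0,0,1],
  ],
)

```text
time: 40.9
ee_pos: [0.5909, -0.0807, 0.0879]
orientation: [0.238, 2.956, -0.141]
contact_force: [-0.4, -0.5, -0.2]
width: 0.001
finger_force: 0.1
```

Emit:
arm_command(
  plan=[
    [-5,0.1,0.9,0,1],
    [-5,0.1,0.9,0,1],
    [0,0,0,0,1],
  ],
)

```text
time: 41.28
ee_pos: [0.6005, -0.0821, 0.0878]
orientation: [0.238, 2.957, -0.141]
contact_force: [-2.8, -0.1, 0.8]
width: 0.005
finger_force: 1.4
```

Emit:
arm_command(
  plan=[
    [-3,0,0.5,0,1],
    [-3,0,0.5,0,1],
    [0,0,0,0,1],
  ],
)

```text
time: 41.65
ee_pos: [0.6055, -0.0829, 0.0877]
orientation: [0.238, 2.959, -0.14]
contact_force: [-9.1, 1.3, 5.9]
width: 0.003
finger_force: 4.7
```

Emit:
arm_command(
  plan=[
    [-3,0,0.5,0,1],
    [0,0,0,0,1],
  ],
)

```text
time: 41.9
ee_pos: [0.6059, -0.083, 0.0873]
orientation: [0.239, 2.965, -0.14]
contact_force: [-24.6, 5.1, 16.4]
width: 0.006
finger_force: 12.4
```

The bin is at its stop, with the force rising and no further motion. I'll withdraw and check.

Emit:
arm_command(
  plan=[
    [20,0,-4,0,1],
    [30,0,-5,0,1],
    [-8,-3,-45,0,1],
    [-8,-3,-50,0,1],
    [-8,-3,-50,0,1],
    [-8,-3,-50,0,1],
    [20,40,-20,0,1],
    [20,40,-20,0,1],
    [20,40,-20,0,1],
    [0,0,0,0,1],
  ],
)

```text
time: 43.15
ee_pos: [0.5085, 0.0648, 0.3259]
orientation: [0.233, 2.953, -0.139]
contact_force: [0.0, -0.9, 0.5]
width: 0.005
finger_force: 0.0
```

Run:
```python
from go import *
s=st(); print(s['contact_force'])
A=get_image('scene'); B=get_image('top'); a0=np.load('scene.npy'); b0=np.load('top.npy')
# template match: knob patch from start images
for n,i0,i,(u,v),r in(('scene knob',a0,A,(323,226),8),('top knob',b0,B,(318,190),7),('scene bin label',a0,A,(330,245),10),('scene mallet',a0,A,(362,344),12),('top mallet',b0,B,(400,212),14),('top bottle',b0,B,(234,224),9),('spool scene',a0,A,(382,237),9)):
    t=i0[v-r:v+r+1,u-r:u+r+1]; q=i[v-r-15:v+r+16,u-r-15:u+r+16]; m=cv2.matchTemplate(q,t,cv2.TM_CCOEFF_NORMED); _,mx,_,l=cv2.minMaxLoc(m); print(n,round(mx,3),'shift',l[0]-15,l[1]-15)
S=cam('scene');T=cam('top'); P={}
for n,i in(('scene',A),('top',B)):
    g=i.astype(int); m=((g[...,0]>110)&(g[...,1]<55)&(g[...,2]<65)).astype(np.uint8)
    nn,l,st_,c=cv2.connectedComponentsWithStats(m); print(n,'red',[(st_[k].tolist(),c[k].round(1)) for k in range(1,nn) if st_[k,4]>40],'jar lid pred',np.round(proj(S if n=='scene' else T,(.40,-.17,.081)),1))
    h=cv2.cvtColor(i,cv2.COLOR_RGB2HSV); m=cv2.inRange(h,(98,90,20),(125,255,255)); nn,l,st_,c=cv2.connectedComponentsWithStats(m); k=[(st_[k].tolist(),c[k].round(1)) for k in range(1,nn) if st_[k,4]>15]; print('blue',k)
print('vertical at pot in scene',proj(S,(.484,.256,.03)),proj(S,(.484,.256,.073)))
```

```text
43.15 [0.5085 0.0648 0.3259] [ 0.099  0.126  1.72  -0.135  1.142 -1.268]
[[-0.972  0.163  0.167]
 [ 0.147  0.983 -0.106]
 [-0.182 -0.079 -0.98 ]]
[ 0.01437849 -0.8764032   0.49327987]
scene knob 0.999 shift 0 0
top knob 1.0 shift 0 0
scene bin label 0.999 shift 0 0
scene mallet 1.0 shift 0 0
top mallet 1.0 shift 0 0
top bottle 0.455 shift -15 7
spool scene 0.657 shift -3 0
scene red [([373, 169, 14, 12, 114], array([379.3, 174.8])), ([251, 260, 24, 9, 123], array([261.9, 263.5]))] jar lid pred [262.  268.7]
blue [([218, 150, 12, 11, 110], array([223.4, 155.1]))]
top red [([328, 247, 14, 15, 76], array([334.4, 254.3]))] jar lid pred [334.6 254.1]
blue []
vertical at pot in scene (np.float64(223.97937990217955), np.float64(164.62420485391334)) (np.float64(222.37613030227712), np.float64(152.35700383548837))
```

The bin, knob and mallet match the first pictures exactly. The jar and pot stand where predicted, and the spool has only slid a little in its pocket. The bottle is hidden by the arm in the top view, but the arm never came near it.

```bash
python3 -c "
from cell import hand_in; print(hand_in())"
```

```text
the job is handed in; nothing more can be done
None
```

I've handed in the job after about 43 s of the 72 s, with no score reported back: the jar is clear of the bin, the pot stands upright in the tray beside the skiver, the bin is closed, the spool is in its pocket and the mallet unmoved, but the bottle was hidden by the arm in my final check.

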